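# Load the coffee carrier and lift it level

### The arm

A 6-joint arm with a two-finger parallel gripper is mounted at the origin on the work surface. World frame = base frame: x ahead of the robot, y to its left, z up, the work surface at z = 0. Lengths are in m, angles in rad, forces in N, time in s.
With the tool pointing down it reaches from about 0.35 to 0.85 m from the base axis. Payload 8.1 kg.
Tool frame: the origin (TCP) lies on the mounting face of the last link; the fingertips stand 186 mm ahead of it and the grasp point (between the pads) lies 167 mm ahead of it; z points along the fingers, y is the direction in which the jaws open and shut (so a half turn about z gives the same grasp; the last joint's range is limited). The gripper opens to 93 mm and grips with 3 to 60 N. Pads are 15 mm wide; open, the fingers measure 128 mm over their backs; the gripper's body (75 mm by 188 mm) begins 65 mm behind the grasp point.
Start: joints at [1.037, 0.13, 1.488, -0, 1.523, -0.085], TCP at [0.26, 0.541, 0.405] pointing down, gripper open.
Joint ranges: [-2.96, 2.96], [-0.89, 2.26], [0.02, 2.5], [-1.34, 4.48], [0, 2.73], [-2.66, 2.66]. Speed limits (rad/s): [2.39, 2.39, 2.79, 3.14, 3.14, 3.14].

### API

Orientations are given as a rotation vector (axis times angle).
In Python, from bench import manip, viewer, order gives the robot as it stands.
- The arm moves only by the tool play_rows, never from a script. Its argument "steps" is one flat list of numbers, 7 for each row, row after row: the shift along the world's x, y, z in cm, then the turn, a rotation vector about the world's x, y, z in rad, then the closure in counts, from 0 (fully open) to 255 (shut). A call has 1 to 5 rows; each row shifts and turns the commanded pose from where the row before left it; what a row does not reach is not made up. A row lasts 1/12 s, in which the tool goes at most 41.7 mm and 7.16 degrees, less where a joint would pass 70% of its speed; a pose out of reach is approached as far as the arm can. A call with a gripper value outside its range is refused whole. The fingers move at their own pace and stop on an object; "squeeze" is the grip in N (left out, the last holds). Time passes only in rows, so rows that do not move let the fingers close. It gives the time, the measured TCP pose, the force and the opening at its end, in the units of the state.
- manip.get_state(): the state, without advancing time (a new reading comes with each control period).
- viewer.camera(name): name is "scene" or "top" or "wrist"; returns the picture (400x640x3 uint8, red, green, blue); there is no depth.
- viewer.camera_model(name): a dict with "vfov" (degrees; the focal length in pixels is half the picture's height over the tangent of half this angle, whatever the lens; pixels are square), "cx", "cy" (the principal point, pixels), "R" (3x3) and "t" (3): a world point X has camera coordinates R X + t; the wrist camera has in their place "hand_eye" (4x4, takes a point from camera to tool coordinates, whose origin is the TCP and whose axes are the flange's). Camera axes: x right, y down, z forward; pixel columns grow to the right and rows downward; lengths in m; the calibration is good to about 2 mm. A picture is of the moment at which its call begins: read the wrist's pose just before it. camera_model takes no time and is no camera call.
- order.job_done(): hands the job in, once; it reports no verdict.
The state is a dict: "t": time; "qpos": joint angles; "qvel": joint speeds; "effort": joint torques, N m; "eef_pos": TCP position; "eef_rot": TCP orientation; "contact_force": force on the tool from outside, world axes, zero at the start; "moment": the same for the moment, N m; "width": opening from 0.0 (shut) to 1.0 (fully open).
Only numpy, scipy, OpenCV 4.12 (cv2) and the standard library are available. Lean on these libraries where they do the work, as an engineer would, in place of code of your own. Each camera call takes 0.05 s, during which the arm holds its last target.

### The job

Stand the lone cup from the counter upright in the empty ring of the two-cup coffee carrier and let go of it. Then take the carrier by its handle, lift it about 15 cm clear of the counter and keep it level and still, with both cups standing in their rings; finish while holding it there. Tip neither cup and leave everything else on the counter where it is.

Things in the scene. Friction and masses are not known exactly. Their poses are not given: they have to be found in the camera images.
- carrier: two-cup carrier, any yaw, about 350 g empty: aluminium plate 130 (x) x 220 (y) mm, 5 mm thick, flat on the counter, an arch with a grip along x over its middle, a cup ring at either side of the arch: y = +70 mm (taken) and y = -70 mm (empty). Origin at the centre of its underside, z up
- carrier_handle (a point): centre of the carrier's grip, 109 mm above the carrier's underside, axes as the carrier's: a flat-sided wooden bar 120 mm long (x), 12 mm thick (y), 18 mm high (z), top at 118 mm; open space below it down to the plate; uprights 8 mm wide at x = +-56 mm
- ring_empty (a point): centre of the empty ring on the carrier, on the plate's upper face (5 mm above the carrier's underside), where a cup's foot goes; ring 74 mm outside, 68 mm inside, 15 mm high; axes as the carrier handle's
- ring_taken (a point): centre of the other ring on the carrier, same sizes, in which a cup already stands
- cup_out_mid (a point): the lone cup on the open counter, to be loaded: handleless ceramic tumbler, round, 72 mm high, 54 mm across at the foot and 60 mm at the mouth, open top, 3 mm wall, about 150 g; this point is its centre, 36 mm above its foot, z up along its axis
- cup_in_mid (a point): the same kind of cup, already standing in the carrier's other ring: handleless ceramic tumbler, round, 72 mm high, 54 mm across at the foot and 60 mm at the mouth, open top, 3 mm wall, about 150 g; this point is its centre, 36 mm above its foot, z up along its axis
- coffee_pot: bystander: aluminium coffee pot with black side handle, 160 mm high, about 105 mm across; origin under its centre
- saucer: bystander: white ceramic saucer, 120 mm across, 16 mm high; origin under its centre
- can_opener: bystander: steel can opener lying flat, about 145 mm long along x, 30 mm wide, 25 mm high; origin under its middle
- spring_clip: bystander: small clothespin-style spring clip lying flat, 75 mm long along x, 18 mm wide, 13 mm high; origin under its middle
- tin: bystander: closed tin can, 74 mm across, 100 mm high; origin under its centre
- basins: bystander, does not move: two stacked plastic basins, pink in blue, with a spring clip on the rim, about 320 mm across, 185 mm high at the clip; origin under their centre

How it is judged:
On the way, in this order (a step that is already met when the one before it is completed fails the run):
1. the lone cup stands released in the empty ring, the carrier still on the counter (horizontal distance between cup_out_mid and ring_empty below 0.009 m and z of cup_out_mid in the frame of ring_empty between 0.032 and 0.04 m and angle between each of cup_out_mid, cup_in_mid's own z axis and vertical below 0.15 rad and horizontal distance between cup_in_mid and ring_taken below 0.009 m and z of cup_in_mid in the frame of ring_taken between 0.032 and 0.04 m and contact force between each of cup_out, cup_in and the fingers below 0.2 N and height (world z) of carrier_handle below 0.119 m), for 0.2 s.
2. the carrier is held level in the air by its handle, both cups in their rings (height (world z) of carrier_handle between 0.209 and 0.309 m and angle between carrier_handle's own z axis and vertical below 0.12 rad and contact force between carrier and the fingers above 1 N and distance between the grasp point and carrier_handle below 0.065 m and horizontal distance between cup_out_mid and ring_empty below 0.009 m and z of cup_out_mid in the frame of ring_empty between 0.032 and 0.04 m and angle between each of cup_out_mid, cup_in_mid's own z axis and vertical below 0.15 rad and horizontal distance between cup_in_mid and ring_taken below 0.009 m and z of cup_in_mid in the frame of ring_taken between 0.032 and 0.04 m), for 0.5 s.
At the end, for the whole second after the job is handed in: Only the gripper holds the carrier, by its grip (within 65 mm of its centre), 10 to 20 cm clear of the counter, tilt under 0.12 rad, under 30 mm/s and 0.15 rad/s; both cups stand in their rings (within 9 mm of centre, foot within 4 mm of the plate, tilt under 0.15 rad), untouched by the fingers (all of step 2 and contact force between each of cup_out, cup_in and the fingers below 0.2 N and linear speed of carrier below 0.03 m/s and angular speed of carrier below 0.15 rad/s and contact force between carrier and basins below 0.1 N and contact force between carrier and coffee_pot below 0.1 N and contact force between carrier and tin below 0.1 N); the arm keeps its last pose, push and grip.
It fails at once if a cup is tipped over (more than 0.5 rad) (angle between any of cup_out_mid, cup_in_mid's own z axis and vertical above 0.5 rad).
It fails at once if a bystander is moved by more than 25 mm (distance of any of coffee_pot, saucer, can_opener, spring_clip, tin from where it was at the start of the episode above 0.025 m).
It fails at once if the basins are pushed (more than 5 N) (contact force between basins and the arm above 5 N).
It also fails if it takes over 58 s, if anything falls off the work surface, if the arm or the gripper's body presses on something with over 40 N, if the wrist force passes 120 N, or if a joint passes its speed limit or range.

## Working session

There is one attempt and no reset: what is moved stays moved. The work goes in short steps, Python scripts to look and compute and a tool call to move; the robot and the scene stay as the last step left them, time stands still between calls to the robot, and variables do not carry over. Pictures are saved under pics/ and viewed, and the job is handed in when it is done.

Besides the shell and the picture viewer there is one more tool, called after "Call:" as name(argument=value, ...), one argument or row to a line, values as JSON. play_rows: Moves the arm, as the interface text tells. Its arguments: {"type":"object","properties":{"steps":{"type":"array","items":{"type":"number"}},"squeeze":{"type":"number"}},"required":["steps"]}

```bash
mkdir -p pics; ls; python3 - <<'E'
from bench import manip, viewer, order
import cv2,numpy as np
print(manip.get_state())
for n in ["scene","top","wrist"]:
    m=viewer.camera_model(n); print(n,m)
    im=viewer.camera(n); cv2.imwrite(f"pics/{n}0.png",im[:,:,::-1])
E
```

```text
pics
{'t': 0.0, 'qpos': array([ 1.03660220e+00,  1.31172661e-01,  1.48926622e+00,  1.07958657e-05,
        1.52301061e+00, -8.53784916e-02]), 'qvel': array([-4.63457988e-05,  1.49250321e-04,  9.98907637e-04,  1.74119490e-04,
        9.40286623e-04, -2.98388979e-04]), 'effort': array([ 8.04909741e-04, -5.59826267e+01, -4.91782129e+01,  7.71603291e-02,
        3.47996922e-02, -2.06187765e-04]), 'eef_pos': array([0.26018956, 0.54039694, 0.40368745]), 'eef_rot': array([-6.98967968e-01, -3.06225727e+00,  2.77219708e-03]), 'contact_force': array([-0.52716468, -0.13609044, -0.42315115]), 'moment': array([-0.01662935, -0.03803843,  0.06374404]), 'width': 1.0012064998391765}
scene {'vfov': 57.10080952937769, 'cx': 318.5234393449768, 'cy': 196.37743345458463, 'R': array([[-0.87043311,  0.49228522, -0.00120689],
       [ 0.31267709,  0.55096246, -0.77373988],
       [-0.38023576, -0.67386618, -0.63350228]]), 't': array([ 0.52250369, -0.06200077,  1.38364171])}
top {'vfov': 44.51459666922099, 'cx': 318.488823855323, 'cy': 188.8969102482913, 'R': array([[-0.00696082, -0.99996645,  0.00431768],
       [-0.98243919,  0.0060336 , -0.18648546],
       [ 0.18645315, -0.00553995, -0.98244823]]), 't': array([-0.04895974,  0.58731417,  1.46196503])}
wrist {'vfov': 71.98026871572101, 'cx': 322.6363852171282, 'cy': 201.79561978498404, 'hand_eye': array([[ 1.82405576e-04, -9.61398776e-01, -2.75158792e-01,
         7.65359154e-02],
       [ 9.99999982e-01,  1.62815324e-04,  9.40370435e-05,
         3.12713464e-04],
       [-4.56070305e-05, -2.75158805e-01,  9.61398788e-01,
         1.86356318e-02],
       [ 0.00000000e+00,  0.00000000e+00,  0.00000000e+00,
         1.00000000e+00]])}
```

View pics/scene0.png

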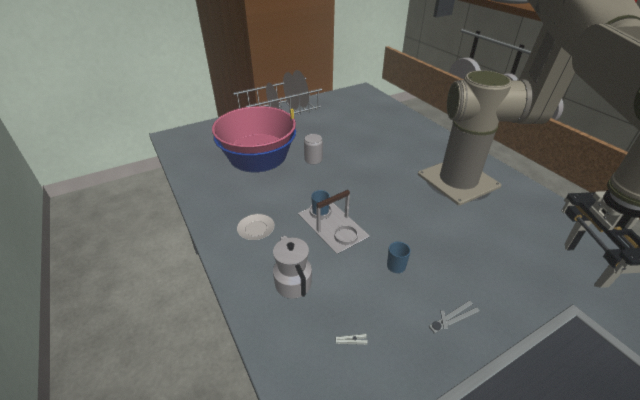

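View pics/top0.png

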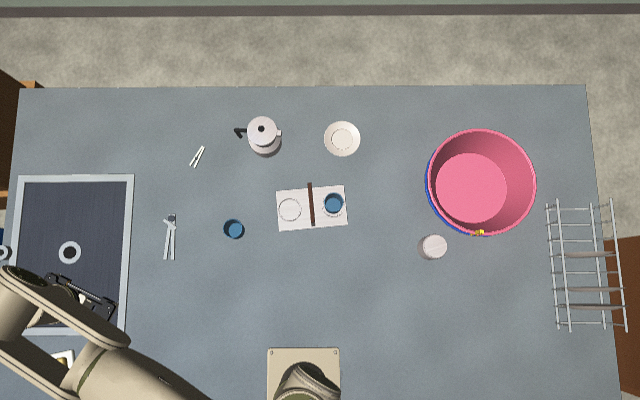

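View pics/wrist0.png

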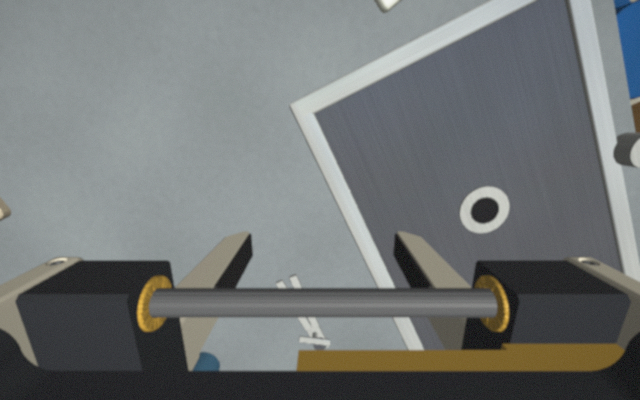

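The top view shows the lone cup at (234,229), the carrier around (312,207) with its empty ring at (290,209), and the taken cup at (333,204). Next I'll measure these.

```bash
cat > h.py <<'E'
import numpy as np,cv2
from scipy.spatial.transform import Rotation as Ro
from bench import manip, viewer, order
def cam(name,st=None):
    m=viewer.camera_model(name); f=200/np.tan(np.radians(m['vfov']/2))
    if name=='wrist':
        st=st or manip.get_state()
        T=np.eye(4);T[:3,:3]=Ro.from_rotvec(st['eef_rot']).as_matrix();T[:3,3]=st['eef_pos']
        T=T@m['hand_eye']; R=T[:3,:3].T; t=-R@T[:3,3]
    else: R,t=m['R'],m['t']
    return f,m['cx'],m['cy'],np.array(R),np.array(t)
def onz(c,px,z):
    f,cx,cy,R,t=c; px=np.atleast_2d(np.asarray(px,float))
    d=np.c_[(px[:,0]-cx)/f,(px[:,1]-cy)/f,np.ones(len(px))]@R
    o=-R.T@t
    return o+d*((z-o[2])/d[:,2])[:,None]
def proj(c,X):
    f,cx,cy,R,t=c; p=np.atleast_2d(X)@R.T+t
    return np.c_[f*p[:,0]/p[:,2]+cx,f*p[:,1]/p[:,2]+cy]
def circ(P):
    A=np.c_[2*P[:,:2],np.ones(len(P))]; s=np.linalg.lstsq(A,(P[:,:2]**2).sum(1),rcond=None)[0]
    return s[:2],np.sqrt(s[2]+s[0]**2+s[1]**2)
E
python3 - <<'E'
from h import *
im=cv2.imread('pics/top0.png'); c=cam('top')
hsv=cv2.cvtColor(im,cv2.COLOR_BGR2HSV)
m=((hsv[...,0]>95)&(hsv[...,0]<115)&(hsv[...,1]>110)).astype(np.uint8)
m[:, :210]=0;m[:,360:]=0;m[:180]=0;m[260:]=0
n,l,s,ce=cv2.connectedComponentsWithStats(m)
for i in range(1,n):
    if s[i,4]>30:
        print(s[i],ce[i],onz(c,ce[i],.072)[0],onz(c,ce[i],.036)[0])
w=(((hsv[...,1]<30)&(hsv[...,2]>150))*255).astype(np.uint8)
w[:, :265]=0;w[:,360:]=0;w[:170]=0;w[245:]=0
k=cv2.findContours(w,cv2.RETR_EXTERNAL,cv2.CHAIN_APPROX_NONE)[0]
k=np.concatenate(k); r=cv2.minAreaRect(k); b=cv2.boxPoints(r); print(b); P=onz(c,b,.005);print(P,P.mean(0))
cv2.imwrite('pics/topz.png',cv2.resize(im[170:260,210:370],None,fx=5,fy=5,interpolation=cv2.INTER_CUBIC))
im=cv2.imread('pics/scene0.png')
cv2.imwrite('pics/scz.png',cv2.resize(im[170:290,280:430],None,fx=5,fy=5,interpolation=cv2.INTER_CUBIC))
E
```

```text
[325 195  18  17 124] [333.86290323 204.52419355] [ 0.53498667 -0.09929955  0.072     ] [ 0.54062622 -0.10064028  0.036     ]
[228 220  14  18 173] [234.97687861 229.61849711] [0.46019112 0.20037542 0.072     ] [0.46400397 0.20635354 0.036     ]
[[264.99997 243.99997]
 [264.99997 169.99997]
 [358.99997 169.99997]
 [358.99997 243.99997]]
[[ 0.4214024   0.11614244  0.005     ]
 [ 0.65976146  0.11934588  0.005     ]
 [ 0.65794796 -0.18456513  0.005     ]
 [ 0.41944262 -0.17921583  0.005     ]] [ 0.53963861 -0.03207316  0.005     ]
```

View pics/topz.png

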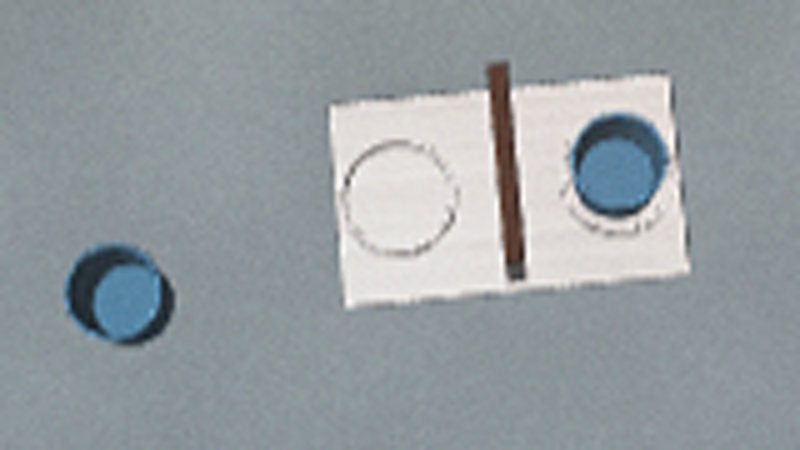

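View pics/scz.png

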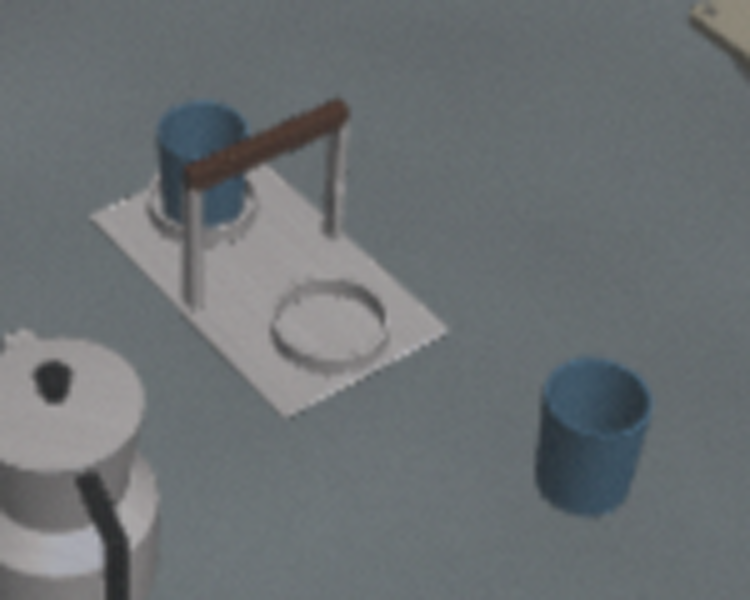

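```bash
python3 - <<'E'
from h import *
def z(p): p=np.atleast_2d(np.array(p,float)); return (p+.5)/5-.5+np.array([210,170])
def s(p): p=np.atleast_2d(np.array(p,float)); return (p+.5)/5-.5+np.array([280,170])
c=cam('top'); d=cam('scene')
P=onz(c,z([(332,103),(668,75),(690,270),(347,306)]),.005);print('plate',P.round(4).tolist(),P.mean(0))
Q=onz(d,s([(90,217),(290,415),(447,328),(268,168)]),.005);print('plate scene',Q.round(4).tolist())
print('ring top',onz(c,z((400,198)),.02)); print('ring sc',onz(d,s((330,322)),.02))
print('cup top',onz(c,z((114,291)),.072),'sc',onz(d,s((597,397)),.072))
print('cupin',onz(c,z((618,165)),.077))
H=onz(c,z([(497,63),(513,262)]),.118);print('handle',H,H.mean(0))
print('pot',onz(c,(264,130),.15),'saucer',onz(c,(342,138),.01))
E
```

```text
plate [[0.5931, 0.0832, 0.005], [0.6101, -0.1327, 0.005], [0.4841, -0.1445, 0.005], [0.4626, 0.0725, 0.005]] [ 0.53748841 -0.03036901  0.005     ]
plate scene [[0.61, -0.1254, 0.005], [0.5864, 0.0911, 0.005], [0.4626, 0.0779, 0.005], [0.4798, -0.1099, 0.005]]
ring top [[0.52909584 0.03852686 0.02      ]]
ring sc [[0.53217487 0.04949956 0.02      ]]
cup top [[0.46574969 0.20829447 0.072     ]] sc [[0.46531161 0.21382822 0.072     ]]
cupin [[ 0.54014158 -0.09717122  0.077     ]]
handle [[ 0.59559088 -0.02430207  0.118     ]
 [ 0.47626496 -0.03329955  0.118     ]] [ 0.53592792 -0.02880081  0.118     ]
pot [[0.74831675 0.10855092 0.15      ]] saucer [[ 0.76423672 -0.13099484  0.01      ]]
```

Call:
play_rows(
  steps=[2.05,-3.3,-0.4,0,0,-0.104,0,2.05,-3.3,-0.4,0,0,-0.104,0,2.05,-3.3,-0.4,0,0,-0.104,0,2.05,-3.3,-0.4,0,0,-0.104,0,2.05,-3.3,-0.4,0,0,-0.104,0],
)

```text
t: 0.57
eef_pos: [0.3632, 0.374, 0.3842]
eef_rot: [-1.469, -2.777, 0.001]
contact_force: [1.4, 0.4, -0.0]
width: 1.0
```

Call:
play_rows(
  steps=[2.05,-3.3,-0.4,0,0,-0.104,0,2.05,-3.3,-0.4,0,0,-0.104,0,2.05,-3.3,-0.4,0,0,-0.104,0,2.05,-3.3,-0.4,0,0,-0.104,0,2.05,-3.3,-0.4,0,0,-0.104,0],
)

```text
t: 0.98
eef_pos: [0.4658, 0.2088, 0.3645]
eef_rot: [-2.134, -2.305, -0.0]
contact_force: [0.9, 0.3, -1.0]
width: 1.0
```

Call:
play_rows(
  steps=[0,0,0,0,0,0,0,0,0,0,0,0,0,0,0,0,0,0,0,0,0],
)

```text
t: 1.23
eef_pos: [0.4652, 0.2107, 0.3646]
eef_rot: [-2.128, -2.31, 0.0]
contact_force: [-1.0, 0.2, -1.0]
width: 1.003
```

```bash
python3 - <<'E'
from h import *
st=manip.get_state(); print(st['t'],st['eef_pos'],Ro.from_rotvec(st['eef_rot']).as_matrix().round(3).tolist(),st['qpos'].round(2))
c=cam('wrist',st); np.savez('pics/w1.npz',R=c[3],t=c[4])
cv2.imwrite('pics/w1.png',viewer.camera('wrist')[:,:,::-1])
print(proj(c,[[.4655,.21,.072],[.4655,.21,0],[.529,.0385,.02]]))
E
```

```text
1.2333 [0.46518408 0.2106683  0.3645696 ] [[-0.082, 0.997, -0.001], [0.997, 0.082, 0.0], [0.0, -0.001, -1.0]] [ 0.32 -0.09  1.79  0.    1.45  0.24]
[[322.9380396  201.0564186 ]
 [322.88367618 185.82575209]
 [358.19976746 312.76491455]]
```

View pics/w1.png

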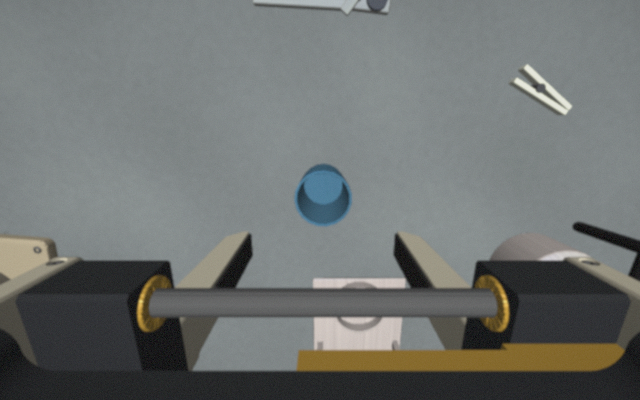

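```bash
python3 - <<'E'
from h import *
im=cv2.imread('pics/w1.png'); z=np.load('pics/w1.npz'); c0=cam('top'); w=cam('wrist'); c=(w[0],w[1],w[2],z['R'],z['t'])
hsv=cv2.cvtColor(im,cv2.COLOR_BGR2HSV)
m=((hsv[...,0]>95)&(hsv[...,0]<115)&(hsv[...,1]>100)).astype(np.uint8)
n,l,s,ce=cv2.connectedComponentsWithStats(m[150:250,250:400]); i=1+s[1:,4].argmax(); print(s[i])
k=max(cv2.findContours((l==i).astype(np.uint8),cv2.RETR_EXTERNAL,cv2.CHAIN_APPROX_NONE)[0],key=len)[:,0]+[250,150]
h=k[k[:,1]>192]
P=onz(c,h+0.0,.072); print(circ(P))
cv2.imwrite('pics/w1z.png',cv2.resize(im[150:370,270:420],None,fx=4,fy=4,interpolation=cv2.INTER_CUBIC)[:600])
E
```

```text
[  45   15   56   61 2547]
(array([0.46502233, 0.21234415]), np.float64(0.02832108335648478))
```

View pics/w1z.png

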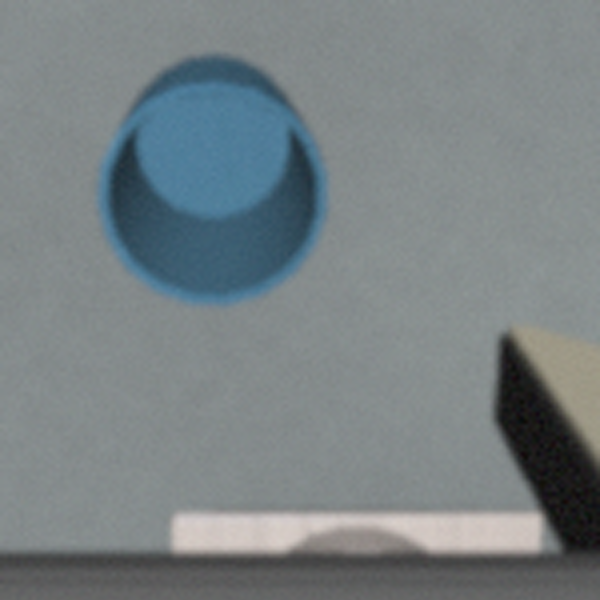

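Call:
play_rows(
  steps=[1.3,-3.5,0,0,0,0,0,1.3,-3.5,0,0,0,0,0,1.3,-3.5,0,0,0,0,0,1.3,-3.5,0,0,0,0,0,1.3,-3.5,0,0,0,0,0],
)

```text
t: 1.7
eef_pos: [0.5304, 0.036, 0.3651]
eef_rot: [2.123, 2.315, 0.001]
contact_force: [0.3, -0.2, -0.3]
width: 0.997
```

Call:
play_rows(
  steps=[0,0,0,0,0,0,0,0,0,0,0,0,0,0,0,0,0,0,0,0,0],
)

```text
t: 1.95
eef_pos: [0.5301, 0.037, 0.3647]
eef_rot: [-2.126, -2.312, -0.0]
contact_force: [-0.1, -0.0, -0.5]
width: 0.997
```

```bash
python3 - <<'E'
from h import *
st=manip.get_state(); print(st['t'],st['eef_pos'])
c=cam('wrist',st); np.savez('pics/w2.npz',R=c[3],t=c[4])
im=viewer.camera('wrist')[:,:,::-1]
cv2.imwrite('pics/w2.png',im)
print(proj(c,[[.529,.04,.02],[.535,-.03,.118]]))
cv2.imwrite('pics/w2z.png',cv2.resize(im[120:270,220:420],None,fx=4,fy=4,interpolation=cv2.INTER_CUBIC))
E
```

```text
1.95 [0.53007857 0.03704939 0.36470084]
[[321.90827594 186.48579223]
 [321.84352667 282.51841634]]
```

View pics/w2z.png

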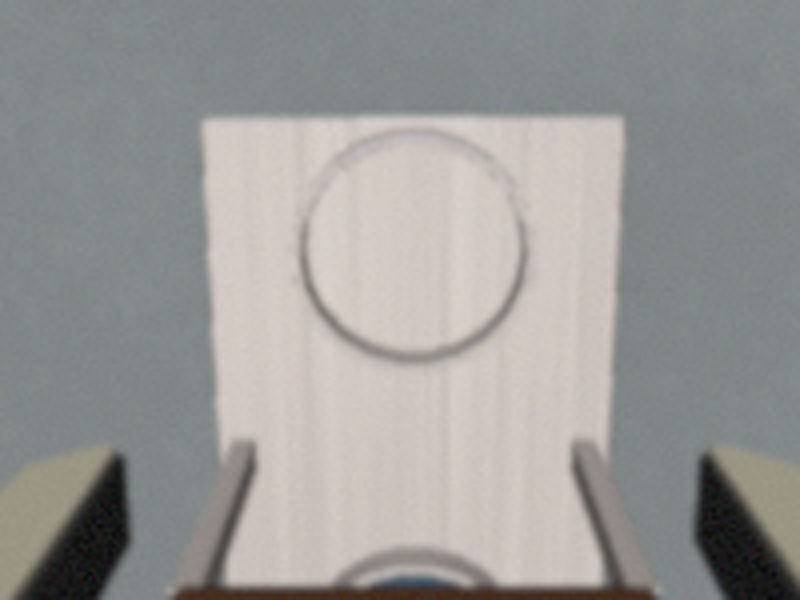

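```bash
python3 - <<'E'
from h import *
z=np.load('pics/w2.npz'); w=cam('wrist'); c=(w[0],w[1],w[2],z['R'],z['t'])
s=lambda p:(np.atleast_2d(np.array(p,float))+.5)/4-.5+[220,120]
print('edge',onz(c,s([(203,118),(623,118)]),.005))
P=onz(c,s([(302,245),(524,245),(413,357),(340,328),(490,328)]),.02);print('ring',P,circ(P))
print('upr',onz(c,s([(235,442),(590,442)]),.09))
E
```

```text
edge [[0.46264412 0.07789971 0.005     ]
 [0.59044897 0.08864254 0.005     ]]
ring [[0.49625616 0.04419566 0.02      ]
 [0.56291775 0.04979717 0.02      ]
 [0.53255652 0.01176768 0.02      ]
 [0.50938012 0.01920427 0.02      ]
 [0.55538934 0.0230695  0.02      ]] (array([0.52993806, 0.04521284]), np.float64(0.03348667113067522))
upr [[0.48832364 0.00779149 0.09      ]
 [0.57643923 0.01519164 0.09      ]]
```

Call:
play_rows(
  steps=[-1.3,3.5,0,0,0,0,0,-1.3,3.5,0,0,0,0,0,-1.3,3.5,0,0,0,0,0,-1.3,3.5,-1,0,0,0,0,-1.3,3.5,-1,0,0,0,0],
)

```text
t: 2.42
eef_pos: [0.4636, 0.2139, 0.3455]
eef_rot: [2.125, 2.313, 0.003]
contact_force: [-0.3, 0.7, 0.9]
width: 1.001
```

Call:
play_rows(
  steps=[0,0,0,0,0,0,0,0,0,-3,0,0,0,0,0,0,-3,0,0,0,0,0,0,-3,0,0,0,0,0,0,-3,0,0,0,0],
)

```text
t: 2.83
eef_pos: [0.4644, 0.2122, 0.2239]
eef_rot: [2.124, 2.314, 0.002]
contact_force: [0.7, -0.1, 0.3]
width: 0.999
```

Call:
play_rows(
  steps=[0,0,-0.4,0,0,0,0,0,0,0,0,0,0,0,0,0,0,0,0,0,0,0,0,0,0,0,0,0],
)

```text
t: 3.17
eef_pos: [0.4663, 0.2113, 0.2232]
eef_rot: [2.127, 2.31, 0.005]
contact_force: [-0.5, -0.4, 0.3]
width: 1.003
```

Call:
play_rows(
  steps=[0,0,0,0,0,0,255,0,0,0,0,0,0,255,0,0,0,0,0,0,255,0,0,0,0,0,0,255,0,0,0,0,0,0,255],
  squeeze=15,
)

```text
t: 3.58
eef_pos: [0.4654, 0.2106, 0.2211]
eef_rot: [2.129, 2.31, 0.001]
contact_force: [-0.4, 0.3, 0.1]
width: 0.69
```

Call:
play_rows(
  steps=[0,0,0,0,0,0,255,0,0,0,0,0,0,255,0,0,0,0,0,0,255,0,0,0,0,0,0,255,0,0,0,0,0,0,255],
)

```text
t: 4.0
eef_pos: [0.4653, 0.2106, 0.2209]
eef_rot: [2.128, 2.311, -0.0]
contact_force: [-2.4, -0.7, 3.8]
width: 0.636
```

Call:
play_rows(
  steps=[0,0,0,0,0,0,255,0,0,1.5,0,0,0,255,0,0,1.5,0,0,0,255,0,0,1.5,0,0,0,255,0,0,1.5,0,0,0,255],
)

```text
t: 4.42
eef_pos: [0.465, 0.2105, 0.2806]
eef_rot: [-2.128, -2.31, 0.002]
contact_force: [0.5, 0.5, -1.6]
width: 0.638
```

Call:
play_rows(
  steps=[1.3,-3.36,0,0,0,0,255,1.3,-3.36,0,0,0,0,255,1.3,-3.36,0,0,0,0,255,1.3,-3.36,0,0,0,0,255,1.3,-3.36,0,0,0,0,255],
)

```text
t: 4.83
eef_pos: [0.5304, 0.0411, 0.2802]
eef_rot: [-2.128, -2.311, 0.0]
contact_force: [0.8, 0.1, -1.8]
width: 0.635
```

Call:
play_rows(
  steps=[0,0,0,0,0,0,255,0,0,0,0,0,0,255,0,0,0,0,0,0,255,0,0,0,0,0,0,255],
)

```text
t: 5.17
eef_pos: [0.5299, 0.0434, 0.2802]
eef_rot: [-2.127, -2.311, 0.001]
contact_force: [-0.5, 0.8, -1.1]
width: 0.632
```

```bash
python3 - <<'E'
from h import *
st=manip.get_state(); print(st['t'],st['eef_pos'],st['contact_force'],st['width'])
c=cam('wrist',st); np.savez('pics/w3.npz',R=c[3],t=c[4])
im=viewer.camera('wrist')[:,:,::-1]
cv2.imwrite('pics/w3.png',im)
s=viewer.camera('scene')[:,:,::-1]
cv2.imwrite('pics/s3z.png',cv2.resize(s[130:280,270:430],None,fx=4,fy=4,interpolation=cv2.INTER_CUBIC))
E
```

```text
5.1667 [0.52985467 0.04343947 0.28022074] [-0.4867144   0.84507195 -1.08045943] 0.6318776045449713
```

View pics/w3.png

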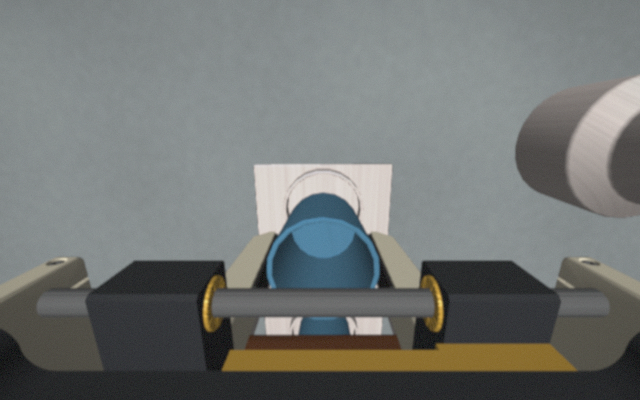

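View pics/s3z.png

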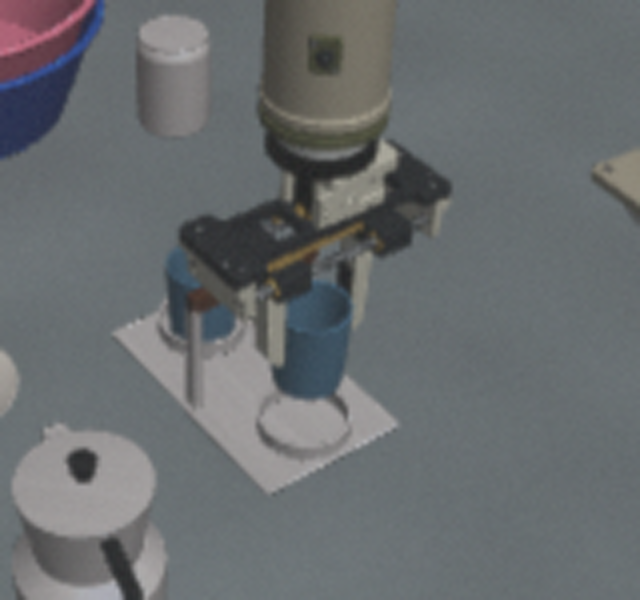

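```bash
python3 - <<'E'
from h import *
im=cv2.imread('pics/w3.png');z=np.load('pics/w3.npz'); w=cam('wrist'); c=(w[0],w[1],w[2],z['R'],z['t'])
cv2.imwrite('pics/w3z.png',cv2.resize(im[150:300,230:420],None,fx=4,fy=4,interpolation=cv2.INTER_CUBIC))
for x,y in [(.53,.0425),(.53,.045)]:
  a=np.linspace(0,2*np.pi,9)
  print(proj(c,np.c_[x+.03*np.cos(a),y+.03*np.sin(a),0*a+.131]).round(1).tolist())
print(onz(c,[(254,164),(392,164)],.005))
E
```

```text
[[378.7, 278.7], [367.5, 241.1], [327.9, 221.8], [285.0, 234.7], [266.6, 270.4], [281.5, 305.8], [318.5, 321.8], [357.8, 311.2], [378.7, 278.7]]
[[379.4, 274.6], [368.1, 236.6], [328.3, 217.1], [285.2, 230.2], [266.8, 266.2], [281.7, 301.9], [318.9, 318.0], [358.3, 307.4], [379.4, 274.6]]
[[0.46258698 0.07812143 0.005     ]
 [0.59083735 0.08879233 0.005     ]]
```

View pics/w3z.png

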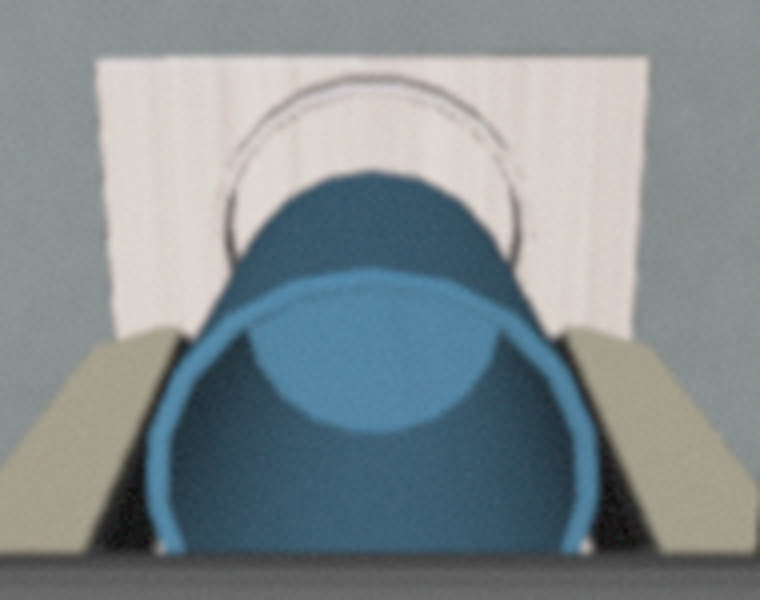

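Call:
play_rows(
  steps=[0,0,-1.2,0,0,0,255,0,0,-1.2,0,0,0,255,0,0,-1.2,0,0,0,255,0,0,-1,0,0,0,255,0,0,-0.5,0,0,0,255],
)

```text
t: 5.68
eef_pos: [0.5292, 0.0428, 0.2268]
eef_rot: [-2.126, -2.309, 0.004]
contact_force: [-0.9, 0.6, -1.6]
width: 0.631
```

Call:
play_rows(
  steps=[0,0,-0.1,0,0,0,255,0,0,-0.1,0,0,0,255,0,0,0,0,0,0,255],
)

```text
t: 5.93
eef_pos: [0.5304, 0.0426, 0.2277]
eef_rot: [-2.129, -2.31, -0.0]
contact_force: [0.2, 0.2, -0.8]
width: 0.632
```

Call:
play_rows(
  steps=[0,0,-0.1,0,0,0,255,0,0,0,0,0,0,255,0,0,0,0,0,0,255],
)

```text
t: 6.18
eef_pos: [0.5305, 0.0426, 0.2271]
eef_rot: [2.128, 2.31, 0.001]
contact_force: [-0.1, 0.4, -1.8]
width: 0.635
```

Call:
play_rows(
  steps=[0,0,-0.1,0,0,0,255,0,0,0,0,0,0,255,0,0,0,0,0,0,255],
)

```text
t: 6.43
eef_pos: [0.5307, 0.0424, 0.2264]
eef_rot: [2.128, 2.31, 0.001]
contact_force: [-0.3, -2.8, 4.4]
width: 0.635
```

Contact. Opening the jaws now.

Call:
play_rows(
  steps=[0,0,0,0,0,0,0,0,0,0,0,0,0,0,0,0,0,0,0,0,0,0,0,0,0,0,0,0,0,0,0,0,0,0,0],
)

```text
t: 6.85
eef_pos: [0.5302, 0.0427, 0.2255]
eef_rot: [-2.128, -2.31, 0.0]
contact_force: [0.3, 0.7, -0.1]
width: 0.945
```

Call:
play_rows(
  steps=[0,0,0,0,0,0,0,0,0,0,0,0,0,0,0,0,3,0,0,0,0,0,0,3.5,0,0,0,0,0,0,3.5,0,0,0,0],
)

```text
t: 7.27
eef_pos: [0.5296, 0.0426, 0.3258]
eef_rot: [-2.127, -2.309, 0.003]
contact_force: [0.8, 0.8, 1.6]
width: 1.0
```

Call:
play_rows(
  steps=[0,0,3.5,0,0,0,0,0,0,0,0,0,0,0,0,0,0,0,0,0,0,0,0,0,0,0,0,0],
)

```text
t: 7.6
eef_pos: [0.5302, 0.0426, 0.3603]
eef_rot: [-2.128, -2.311, 0.0]
contact_force: [0.2, -0.7, -0.2]
width: 0.998
```

```bash
python3 - <<'E'
from h import *
st=manip.get_state(); print(st['t'],st['eef_pos'],st['contact_force'],st['width'])
c=cam('wrist',st); np.savez('pics/w4.npz',R=c[3],t=c[4])
im=viewer.camera('wrist')[:,:,::-1]
cv2.imwrite('pics/w4z.png',cv2.resize(im[120:270,220:420],None,fx=4,fy=4,interpolation=cv2.INTER_CUBIC))
s=viewer.camera('scene')[:,:,::-1]
cv2.imwrite('pics/s4z.png',cv2.resize(s[130:280,270:430],None,fx=4,fy=4,interpolation=cv2.INTER_CUBIC))
E
```

```text
7.6 [0.53016276 0.04259847 0.36027919] [ 0.19682239 -0.70921184 -0.17388824] 0.9979994377102586
```

View pics/w4z.png

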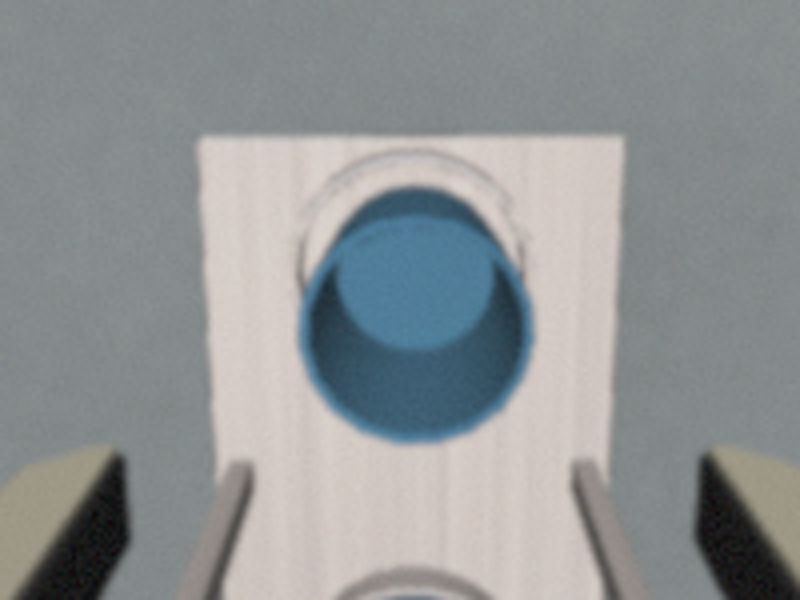

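View pics/s4z.png

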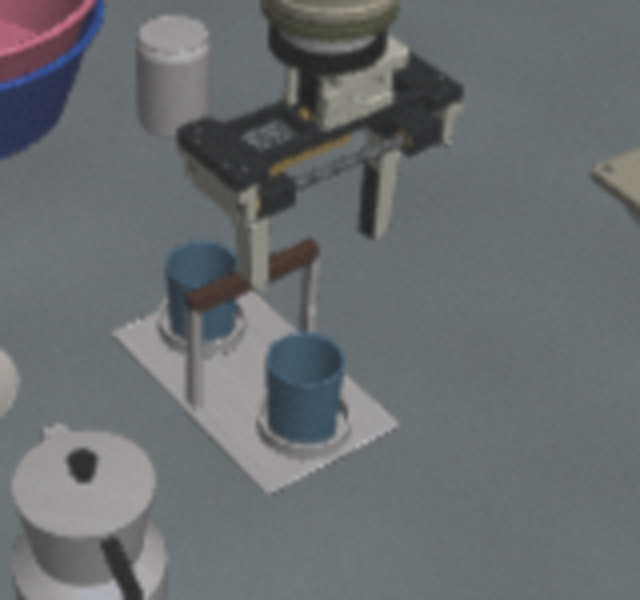

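```bash
python3 - <<'E'
from h import *
z=np.load('pics/w4.npz'); w=cam('wrist'); c=(w[0],w[1],w[2],z['R'],z['t'])
s=lambda p:(np.atleast_2d(np.array(p,float))+.5)/4-.5+[220,120]
P=onz(c,s([(301,330),(534,330),(417,442),(417,213),(340,413),(494,413)]),.077);print('cup',circ(P))
E=onz(c,s([(198,136),(625,136)]),.005); u=E[1]-E[0];u/=np.linalg.norm(u);n=np.array([-u[1],u[0]])
m=E.mean(0)[:2]; print('ring',m-.04*n,'centre',m-.11*n,'yaw',np.arctan2(u[1],u[0]))
print('outer far ring', onz(c,s((415,149)),.02), 'cup floor',onz(c,s((415,352)),.009))
E
```

```text
cup (array([0.53152584, 0.04320515]), np.float64(0.029429520410776365))
ring [0.53000808 0.04372332] centre [ 0.53575372 -0.02604047] yaw 0.08217300323293923
outer far ring [[0.52791073 0.08152696 0.02      ]] cup floor [[0.53333123 0.01671891 0.009     ]]
```

Call:
play_rows(
  steps=[0.1,-1,0,0,0,0.121,0,0.1,-1,0,0,0,0.121,0,0.1,-1,0,0,0,0.121,0,0.1,-1,0,0,0,0.121,0,0.1,-1,0,0,0,0.121,0],
)

```text
t: 8.12
eef_pos: [0.5348, -0.0078, 0.3586]
eef_rot: [-1.333, -2.841, 0.002]
contact_force: [0.3, -0.2, -0.3]
width: 0.998
```

Call:
play_rows(
  steps=[0.1,-1,0,0,0,0.121,0,0,-0.9,0,0,0,0.121,0,0,0,0,0,0,0.121,0,0,0,0,0,0,0.121,0,0,0,0,0,0,0.121,0],
)

```text
t: 8.53
eef_pos: [0.5358, -0.0266, 0.3585]
eef_rot: [-0.427, -3.109, -0.0]
contact_force: [-0.6, 0.0, 0.0]
width: 1.001
```

Call:
play_rows(
  steps=[0,0,0,0,0,0.121,0,0,0,0,0,0,0.121,0,0,0,0,0,0,0.121,0,0,0,0,0,0,0,0,0,0,0,0,0,0,0],
)

```text
t: 8.95
eef_pos: [0.5359, -0.0263, 0.3591]
eef_rot: [0.126, -3.136, -0.001]
contact_force: [0.3, 0.5, 0.7]
width: 1.001
```

```bash
python3 - <<'E'
from h import *
st=manip.get_state(); print(st['t'],st['eef_pos'],Ro.from_rotvec(st['eef_rot']).as_matrix().round(3).tolist(),st['qpos'].round(2))
c=cam('wrist',st); np.savez('pics/w5.npz',R=c[3],t=c[4])
im=viewer.camera('wrist')[:,:,::-1]
cv2.imwrite('pics/w5.png',im)
print(proj(c,[[.5358,-.026,.118]]))
E
```

```text
8.95 [ 0.53590289 -0.02632786  0.3591204 ] [[-0.997, -0.08, -0.003], [-0.08, 0.997, 0.0], [0.003, 0.001, -1.0]] [-0.14 -0.01  1.72 -0.    1.44 -1.8 ]
[[322.46126438 216.7202777 ]]
```

View pics/w5.png

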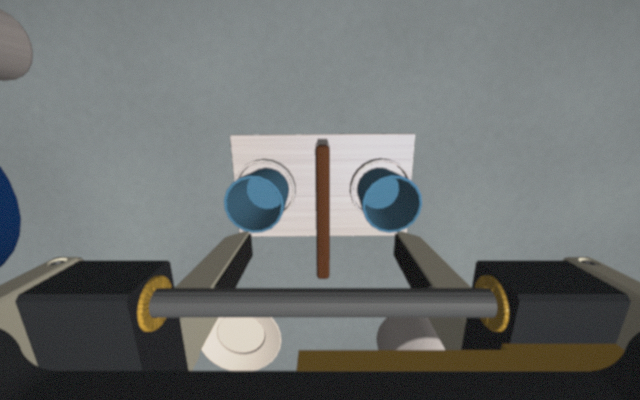

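```bash
python3 - <<'E'
from h import *
im=cv2.imread('pics/w5.png');z=np.load('pics/w5.npz'); w=cam('wrist'); c=(w[0],w[1],w[2],z['R'],z['t'])
hsv=cv2.cvtColor(im,cv2.COLOR_BGR2HSV)
b=im.astype(int); m=((b[...,2]-b[...,0])>25).astype(np.uint8); m[:120]=0;m[288:]=0;m[:,:300]=0;m[:,350:]=0
k=np.argwhere(m)[:,::-1]; print(len(k),k.min(0),k.max(0))
top=k[k[:,1]<k[:,1].min()+6].mean(0)[0]; bot=k[k[:,1]>k[:,1].max()-6].mean(0)[0]
E=onz(c,[(top,k[:,1].min()),(bot,k[:,1].max()+1)],.118); print(E,E.mean(0),np.linalg.norm(E[1]-E[0]))
E
```

```text
1531 [316 146] [328 277]
[[ 0.47665329 -0.0307318   0.118     ]
 [ 0.59456048 -0.02077551  0.118     ]] [ 0.53560688 -0.02575365  0.118     ] 0.11832680667798819
```

Call:
play_rows(
  steps=[0,0.05,-2.5,0,0,0,0,0,0,-2.5,0,0,0,0,0,0,-2.3,0,0,0,0,0,0,-1,0,0,0,0,0,0,0,0,0,0,0],
)

```text
t: 9.42
eef_pos: [0.5348, -0.0257, 0.2743]
eef_rot: [0.128, -3.133, -0.002]
contact_force: [-0.1, 0.3, -2.4]
width: 0.998
```

Call:
play_rows(
  steps=[0,0,0,0,0,0,255,0,0,0,0,0,0,255,0,0,0,0,0,0,255,0,0,0,0,0,0,255,0,0,0,0,0,0,255],
  squeeze=50,
)

```text
t: 9.83
eef_pos: [0.5368, -0.0259, 0.2789]
eef_rot: [-0.132, 3.137, -0.001]
contact_force: [-0.6, -0.3, -0.6]
width: 0.689
```

Call:
play_rows(
  steps=[0,0,0,0,0,0,255,0,0,0,0,0,0,255,0,0,0,0,0,0,255,0,0,0,0,0,0,255,0,0,0,0,0,0,255],
)

```text
t: 10.25
eef_pos: [0.5363, -0.0259, 0.2777]
eef_rot: [0.132, -3.139, 0.0]
contact_force: [0.6, 0.1, 0.7]
width: 0.333
```

Call:
play_rows(
  steps=[0,0,0,0,0,0,255,0,0,0,0,0,0,255,0,0,0,0,0,0,255,0,0,0,0,0,0,255,0,0,0,0,0,0,255],
)

```text
t: 10.67
eef_pos: [0.5363, -0.026, 0.2777]
eef_rot: [0.132, -3.139, 0.0]
contact_force: [-0.2, -1.3, 0.4]
width: 0.126
```

Call:
play_rows(
  steps=[0,0,0,0,0,0,255,0,0,0,0,0,0,255,0,0,0,0,0,0,255,0,0,0.1,0,0,0,255,0,0,0.2,0,0,0,255],
)

```text
t: 11.08
eef_pos: [0.5357, -0.0257, 0.2796]
eef_rot: [0.132, -3.136, -0.001]
contact_force: [0.9, -0.4, -6.4]
width: 0.129
```

Call:
play_rows(
  steps=[0,0,0.3,0,0,0,255,0,0,0.4,0,0,0,255,0,0,0.5,0,0,0,255,0,0,0.6,0,0,0,255,0,0,0.7,0,0,0,255],
)

```text
t: 11.5
eef_pos: [0.5362, -0.0259, 0.3063]
eef_rot: [0.132, -3.139, -0.0]
contact_force: [1.0, -0.2, -6.1]
width: 0.126
```

Call:
play_rows(
  steps=[0,0,0.6,0,0,0,255,0,0,0.5,0,0,0,255,0,0,0.3,0,0,0,255,0,0,0.1,0,0,0,255,0,0,0,0,0,0,255],
)

```text
t: 11.92
eef_pos: [0.5364, -0.0259, 0.3211]
eef_rot: [-0.132, 3.138, -0.0]
contact_force: [0.6, -0.5, -6.1]
width: 0.124
```

```bash
python3 - <<'E'
from h import *
st=manip.get_state(); print(st['t'],st['eef_pos'],st['contact_force'],st['moment'],st['width'])
s=viewer.camera('scene')[:,:,::-1]
cv2.imwrite('pics/s6z.png',cv2.resize(s[110:290,260:440],None,fx=3.3,fy=3.3,interpolation=cv2.INTER_CUBIC))
E
```

```text
11.9167 [ 0.53640282 -0.0259185   0.32110959] [ 0.56909898 -0.53314418 -6.10806908] [ 0.10042283 -0.03446752  0.00272783] 0.12419646845069572
```

View pics/s6z.png

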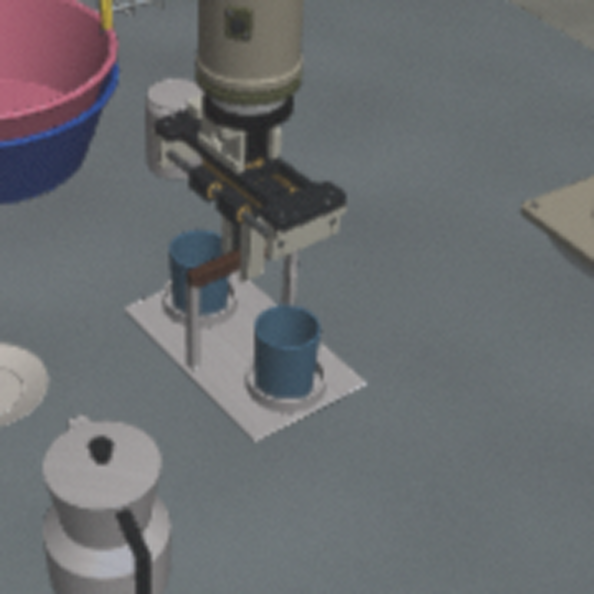

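Call:
play_rows(
  steps=[0,0,0.2,0,0,0,255,0,0,0.5,0,0,0,255,0,0,0.8,0,0,0,255,0,0,1,0,0,0,255,0,0,1,0,0,0,255],
)

```text
t: 12.38
eef_pos: [0.5364, -0.0259, 0.357]
eef_rot: [-0.132, 3.138, -0.0]
contact_force: [0.0, -0.1, -6.0]
width: 0.123
```

Call:
play_rows(
  steps=[0,0,1,0,0,0,255,0,0,1,0,0,0,255,0,0,1,0,0,0,255,0,0,1,0,0,0,255,0,0,1,0,0,0,255],
)

```text
t: 12.8
eef_pos: [0.5363, -0.0259, 0.407]
eef_rot: [-0.132, 3.138, -0.0]
contact_force: [0.5, -1.3, -6.0]
width: 0.128
```

Call:
play_rows(
  steps=[0,0,0.9,0,0,0,255,0,0,0.7,0,0,0,255,0,0,0.4,0,0,0,255,0,0,0.2,0,0,0,255,0,0,0,0,0,0,255],
)

```text
t: 13.22
eef_pos: [0.5364, -0.0259, 0.428]
eef_rot: [-0.132, 3.139, -0.0]
contact_force: [0.6, -0.5, -6.2]
width: 0.127
```

Call:
play_rows(
  steps=[0,0,0,0,0,0,255,0,0,0,0,0,0,255,0,0,0,0,0,0,255,0,0,0,0,0,0,255,0,0,0,0,0,0,255],
)

```text
t: 13.63
eef_pos: [0.5362, -0.0259, 0.4274]
eef_rot: [0.132, -3.138, -0.0]
contact_force: [0.0, -0.9, -4.8]
width: 0.124
```

Call:
play_rows(
  steps=[0,0,0,0,0,0,255,0,0,0,0,0,0,255,0,0,0,0,0,0,255,0,0,0,0,0,0,255,0,0,0,0,0,0,255],
)

```text
t: 14.05
eef_pos: [0.5363, -0.0259, 0.4277]
eef_rot: [-0.132, 3.139, -0.0]
contact_force: [0.1, 0.0, -5.8]
width: 0.125
```

```bash
python3 - <<'E'
from h import *
st=manip.get_state(); print(st['t'],st['eef_pos'],st['contact_force'],st['moment'],st['width'],abs(st['qvel']).max())
s=viewer.camera('scene')[:,:,::-1]
cv2.imwrite('pics/s7z.png',cv2.resize(s[80:290,250:440],None,fx=2.8,fy=2.8,interpolation=cv2.INTER_CUBIC))
cv2.imwrite('pics/w7.png',viewer.camera('wrist')[:,:,::-1])
E
```

```text
14.05 [ 0.53631566 -0.02590211  0.42774529] [ 0.07772079  0.0469693  -5.75049589] [ 0.06391908 -0.01041955 -0.0115511 ] 0.12544865487112428 0.002207515821986419
```

View pics/s7z.png

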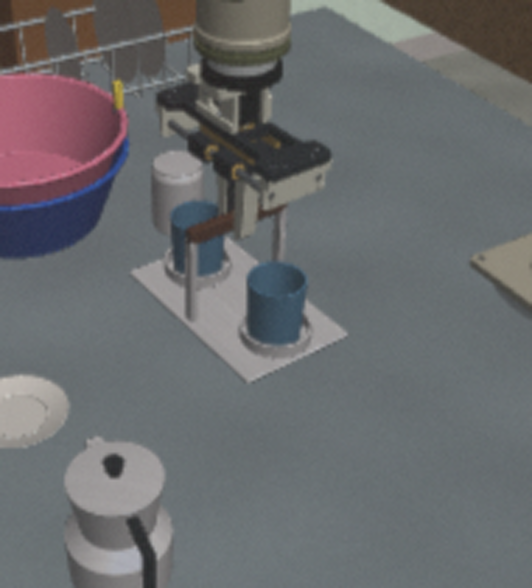

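View pics/w7.png

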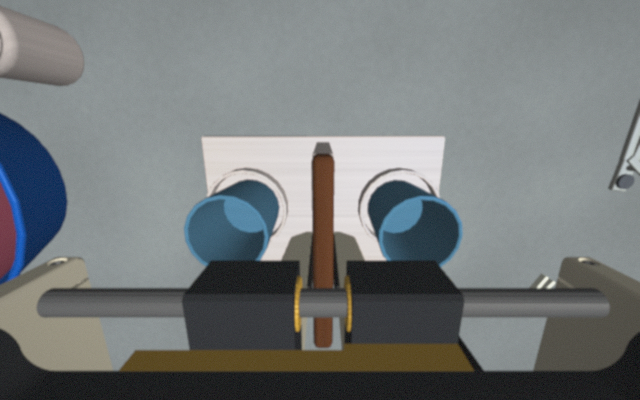

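Both views show the carrier level in the air, with the two cups standing in their rings. The plate's edge is horizontal in the wrist view at row 137.

```bash
python3 -c "
from bench import order
print(order.job_done())"
```

```text
the job is handed in; nothing more can be done
None
```

The lone cup is standing in the carrier's empty ring. The arm is holding the carrier by its handle, about 15 cm off the counter. I handed the job in at about 14 s; it gives no verdict, so these are my own last checks:

- **Cup placement:** the wrist camera put the released cup about 1.5 mm from the ring centre, standing upright.
- **Carrier:** I gripped it within about 1 mm of the handle's centre with a 50 N squeeze. The plate looked level, and the arm was still, with joint speeds under 0.003 rad/s. The load read about 6 N, which fits the carrier plus both cups.
- **Cups after lifting:** both stood upright in their rings, clear of the fingers, in the scene and wrist pictures. I judged this by eye and did not measure it again.
- **Other objects:** nothing looked moved in the pictures, but I did not measure their positions again.

One disagreement: the fixed top and scene cameras differed from the wrist camera by up to about 5 mm in y. I used the wrist measurements for the placing and the handle grip, and both came out well centred.

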